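# Draw the support tongue out from under a plate stack and set the stack on its datum

## Task

The stack of two well plates with a small white cup on top stands on a thin metal tongue in its aluminium nest. Take the tongue by its upright black tab, draw it level out towards the tab end from under the stack until you feel its hidden heel come up against the stops at the front of the nest, and hold it there with a steady light pull of about 10 N for half a second (never more than 20 N); the plates must sink flat to the nest floor without the stack toppling or shifting apart. Then let go and, pushing gently on the front edge of the lower plate through the gap above the tongue, slide the whole stack back until the lower plate meets the rear datum blocks; leave everything standing and the other things on the bench alone.

Things in the scene. Friction and masses are not known exactly. Their poses are not given: they have to be found in the camera images.
- nest: Fixed aluminium base with grey plastic blocks. Origin: centre of the nest, at bench level; +x to its rear, -x along the runway on which the tongue is drawn out, z up. Floor and runway top at z 0.005. Floor 156 mm wide, x -0.068 to 0.068; runway 80 mm wide, on to x -0.255. Low side guides at |y| 0.0665, top z 0.016. It takes a plate with about 10.6 mm play in x, 2.5 mm each side in y.
- front_gap (a point): Middle of the open gap, 68 mm wide, between the two front lips of the nest, level with their tops (18 mm above the bench); axes as the nest. The lips' plate-side faces are in this plane (nest x -0.050); the lips span nest x -0.070 to -0.050, |y| 0.034 to 0.062, z 0.012 to 0.018. The tongue (top at 10 mm) runs out through the gap.
- datum (a point): Middle between the two rear datum blocks of the nest, on the plane of their front faces (nest x +0.046), 13 mm above the bench; the blocks span 12 to 18 mm above the bench. The lower plate's rear edge shall meet this plane. Axes as the nest.
- stops: The two grey stop blocks just in front of the lips, fixed to the nest; its origin and axes are the nest's. They span nest x -0.078 to -0.066, |y| 0.034 to 0.062, z 0.005 to 0.018. Drawn out, the tongue's heel passes under the lips and meets their rear faces at x -0.066, hard.
- tongue: Loose steel tongue, 5 mm thick, 0.16 kg, flat under the stack. Origin under the tab, on the underside; x to its rear (the stack). Front strip x -0.020 to 0.030, 44 mm wide; then a 34 mm blade ending in a heel 108 wide, 12 long, hidden under the plates. The blade is clamped at an unseen length: heel front face 114 to 159 mm behind the tab, so its travel is 60 to 113 mm. Drag 2 to 8 N under the stack, under 3 N clear of it.
- tab_grip (a point): Centre of the tongue's upright black tab: 28 mm long (tongue x), 12 mm thick (tongue y), standing from 5 to 41.5 mm above the tongue's underside; this point is 24 mm above the underside, so 29 mm above the bench. Axes as the tongue's. Pinch it across its 12 mm. At the start it is about 115 mm in front of the nest origin.
- plate_low: Lower white well plate, 85 (x) x 128 (y) x 15 mm, 14 mm between resting faces, 50 to 100 g. Origin: centre of its underside, axes as the nest's. It rests on the tongue (10 mm above the bench), on the nest floor (5 mm) once the tongue is out. The drawn tongue drags it up against the front lips; against the datum blocks its origin is at nest x +0.003.
- plate_high: Upper white well plate, same size as the lower one, 50 to 100 g, stacked loose on it. Origin: centre of its underside.
- cup: Small white cup, upside down on the upper plate, 31 mm in diameter, 32 mm high, 40 g, loose. Origin: centre of its underside. Its top is about 70 mm above the bench at first.
- calc: Bystander: black desk calculator, 150 x 102 x 21 mm, left of the nest. Origin: centre of its underside.
- trough: Bystander: white reagent trough, 74 x 150 x 27 mm, right of the nest. Origin: centre of its underside.
- carton: Bystander: small white carton, 32 x 46 x 62 mm, standing left behind the nest. Origin: centre of its underside.

How it is judged:
By the outcome, as a careful person would: the job done as asked, in the order asked, and still so for the second after the job is handed in, with the robot touching nothing.
It also fails if it takes over 61 s, if anything falls off the work surface, if the arm or the gripper's body presses on something with over 40 N, if the wrist force passes 120 N, or if a joint passes its speed limit or range.

## Robot

A 6-joint arm with a two-finger parallel gripper is mounted at the origin on a cart in front of the work surface, level with it; the furniture and walls round the work are solid. World frame = base frame: x ahead of the robot, y to its left, z up, the work surface at z = 0. Lengths are in mm, angles in rad, forces in N, time in s.
With the tool pointing down it reaches from about 350 to 850 mm from the base axis. Payload 8.1 kg.
Tool frame: the origin (TCP) lies on the centre line of the jaws, within the pads' length; the fingertips stand env.tip_extent ahead of it and the grasp point (between the pads) lies 2 mm behind it (env.tip_extent is the distance from the TCP to the fingertips, in mm); z points along the fingers, y is the line along which they close (so a half turn about z gives the same grasp; the last joint's range is limited). The gripper opens to 93 mm and grips with 3 to 60 N. Pads are 15 mm wide; open, the fingers measure 128 mm over their backs; the gripper's body (75 mm by 188 mm) begins 65 mm behind the grasp point.
Start: joints at [-1.189, 0.13, 1.488, -0, 1.523, -0.085], TCP at [270.038, -535.803, 235.635] pointing down, gripper open.
Joint ranges: [-2.96, 2.96], [-0.89, 2.26], [0.02, 2.5], [-1.34, 4.48], [0, 2.73], [-2.66, 2.66]. Speed limits (rad/s): [2.39, 2.39, 2.79, 3.14, 3.14, 3.14].

## Interface

Orientations are given as a 3x3 rotation matrix whose columns are the frame's x, y, z axes.
In Python, from rig import env, capture, order gives the robot as it stands.
- The arm moves only by the tool jog_arm, never from a script. Its argument "series" is one flat list of numbers, 7 for each row, row after row: the shift along the tool's x, y, z in mm, then the turn, a rotation vector about the tool's x, y, z in rad, then the gripper's target within -1 to 1 (fully open at 1, half-way at 0, shut at -1). A call has 1 to 10 rows; each row is the pose to reach, as a shift and turn from the pose commanded when the call began, along the tool's axes at that moment; what a row does not reach only later rows make up. A row lasts 1/12 s, in which the tool goes at most 41.7 mm and 7.16 degrees, less where a joint would pass 70% of its speed; a pose out of reach is approached as far as the arm can. A call with a gripper value outside its range is refused whole. The fingers move at their own pace and stop on an object; "squeeze" is the grip in N (left out, the last holds). Time passes only in rows, so rows that repeat a pose let the fingers close. It gives the time, the measured TCP pose, the force, the opening and the grip force at its end, in the units of the state.
- env.read_state(): the state, without advancing time (a new reading comes with each control period).
- capture(name): name is "scene" or "top"; returns a dict with "frame" (480x640x3 uint8, red, green, blue), "vfov" (degrees; the focal length in pixels is half the picture's height over the tangent of half this angle, whatever the lens; pixels are square), "cx", "cy" (the principal point, pixels), "rvec" (rotation vector, rad) and "tvec" (3), from world to camera coordinates, as OpenCV has them. Camera axes: x right, y down, z forward; pixel columns grow to the right and rows downward; lengths in mm; the calibration is good to about 2 mm. A picture is of the moment at which its call begins. There is no depth.
- order.job_done(): hands the job in; it is judged then, once.
The state is a dict: "time_s": time; "joints": joint angles; "joint_vel": joint speeds; "joint_efforts": joint torques, N m; "tcp_pos": TCP position; "eef_rot": TCP orientation; "wrist_force": force on the tool from outside, world axes, zero at the start; "wrist_torque": the same for the moment, N m; "finger_gap": opening from 0.0 (shut) to 1.0 (fully open); "finger_force": force on a finger pad.
Only numpy, scipy, OpenCV 4.12 (cv2) and the standard library are available. Lean on these libraries where they do the work, as an engineer would, in place of code of your own. Each camera call takes 0.05 s, during which the arm holds its last target. There are 200 camera calls.

## Working session

There is one attempt and no reset: what is moved stays moved. The work goes in short steps, Python scripts to look and compute and a tool call to move; the robot and the scene stay as the last step left them, time stands still between calls to the robot, and variables do not carry over. Pictures are saved under pics/ and viewed, at most 10 in all, crops included, and the job is handed in when it is done.

Besides the shell and the picture viewer there is one more tool, called after "Request:" as name(argument=value, ...), one argument or row to a line, values as JSON. jog_arm: Moves the arm, as the interface text tells. Its arguments: {"type":"object","properties":{"series":{"type":"array"},"squeeze":{"type":"number"}},"required":["series"]}

```bash
mkdir -p pics; ls
cat > h.py <<'E'
import numpy as np, cv2
from rig import env, capture, order
def cam(n):
    c=capture(n); f=240/np.tan(np.radians(c["vfov"])/2)
    c["K"]=np.array([[f,0,c["cx"]],[0,f,c["cy"]],[0,0,1]]); c["R"]=cv2.Rodrigues(np.array(c["rvec"],float))[0]; c["t"]=np.array(c["tvec"],float).ravel(); return c
def ray(c,uv,z):
    uv=np.atleast_2d(np.array(uv,float)); d=np.c_[uv,np.ones(len(uv))]@np.linalg.inv(c["K"]).T@c["R"]; o=-c["R"].T@c["t"]
    return o+d*((z-o[2])/d[:,2])[:,None]
def proj(c,P):
    p=(np.atleast_2d(P)@c["R"].T+c["t"])@c["K"].T; return p[:,:2]/p[:,2:]
E
python3 - <<'E'
from h import *
for n in("scene","top"):
    c=cam(n); cv2.imwrite(f"pics/{n}0.png",c["frame"][:,:,::-1]); print(n,c["vfov"],c["cx"],c["cy"],-c["R"].T@c["t"],[k for k in c])
print(env.tip_extent, env.read_state())
E
```

```text
pics
scene 45.024017433977185 317.2799649459173 234.89372646293862 [ 98.05458288 889.35251163 881.89778066] ['frame', 'vfov', 'cx', 'cy', 'rvec', 'tvec', 'K', 'R', 't']
top 47.59197444143948 319.79021052185794 246.7702773395438 [ 408.28449497  -30.82242135 1163.99306157] ['frame', 'vfov', 'cx', 'cy', 'rvec', 'tvec', 'K', 'R', 't']
17.0 {'time_s': 0.1, 'joints': array([-1.18940842e+00,  1.31081180e-01,  1.48914492e+00,  3.90132362e-06,
        1.52300970e+00, -8.53826115e-02]), 'joint_vel': array([ 1.83824346e-03, -2.61032310e-05, -1.23672963e-03,  1.52266569e-03,
        1.33331801e-03, -9.72295594e-04]), 'joint_efforts': array([ 7.89116893e-04, -5.61343074e+01, -4.93092942e+01,  7.70105445e-02,
        2.92280334e-02, -1.95951850e-05]), 'tcp_pos': array([ 269.85480425, -535.3552394 ,  234.70897408]), 'eef_rot': array([[ 8.93026353e-01,  4.50003960e-01, -6.07977807e-04],
       [ 4.50004347e-01, -8.93025060e-01,  1.52653699e-03],
       [ 1.44008272e-04, -1.63683042e-03, -9.99998650e-01]]), 'wrist_force': array([-0.55783567,  0.05876019, -0.06841444]), 'wrist_torque': array([-0.03305357,  0.00316255,  0.07507928]), 'finger_force': 0.0, 'finger_gap': 0.9961970786515039}
```

View pics/scene0.png

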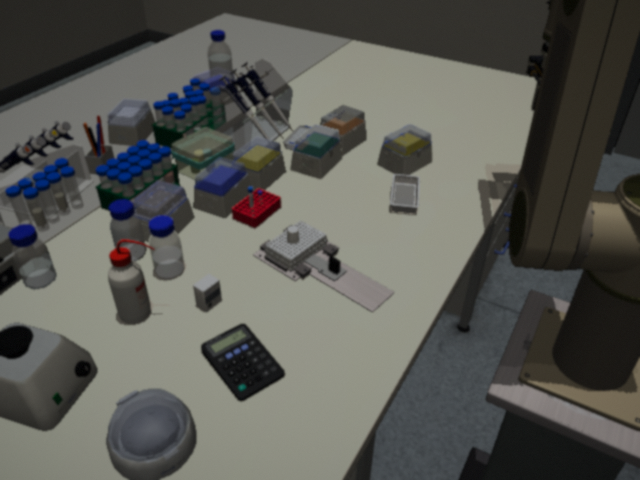

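View pics/top0.png

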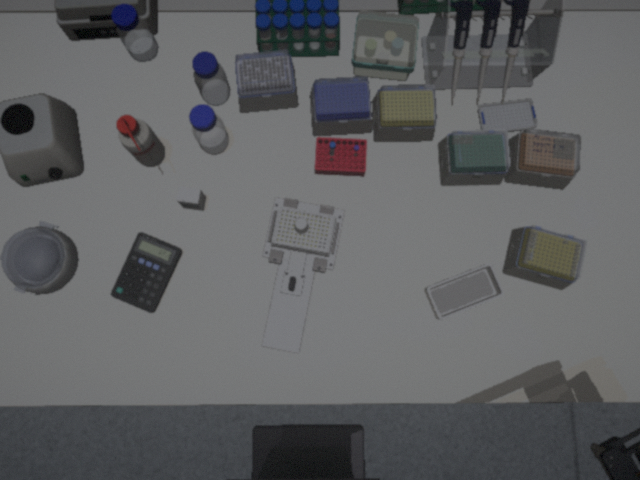

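The top view shows the nest at about (303,230), the black tab at (292,284) and the runway end near (282,350). The calculator, trough and carton are well clear of it. Next I'll zoom in and measure.

Run:
```python
from h import *
t=cam("top"); s=cam("scene")
a=cv2.resize(t["frame"][190:360,245:365],None,fx=3.5,fy=3.5,interpolation=cv2.INTER_CUBIC)
b=cv2.resize(s["frame"][215:315,245:400],None,fx=2.4,fy=2.4,interpolation=cv2.INTER_CUBIC)
o=np.zeros((600,800,3),np.uint8); o[:595,:420]=a; o[:240,425:425+372]=b
cv2.imwrite("pics/z.png",cv2.convertScaleAbs(o[:,:,::-1],alpha=1.3))
def dark(c,x0,x1,y0,y1):
    g=cv2.cvtColor(c["frame"],cv2.COLOR_RGB2GRAY)[y0:y1,x0:x1].astype(float)
    w=np.clip(75-g,0,None); n,l,st,_=cv2.connectedComponentsWithStats((w>0).astype(np.uint8)); k=1+np.argmax(st[1:,4])
    ys,xs=np.nonzero(l==k); ww=w[ys,xs]; p=np.array([np.average(xs,weights=ww)+x0,np.average(ys,weights=ww)+y0]); print(st[k],p); return p
pt=dark(t,280,304,270,300); ps=dark(s,322,346,250,280)
# triangulate
def od(c,p): d=c["R"].T@np.linalg.inv(c["K"])@np.r_[p,1]; return -c["R"].T@c["t"], d/np.linalg.norm(d)
o1,d1=od(t,pt); o2,d2=od(s,ps)
A=sum((np.eye(3)-np.outer(d,d)) for d in(d1,d2)); B=sum((np.eye(3)-np.outer(d,d))@o for o,d in((o1,d1),(o2,d2)))
print("tri",np.linalg.solve(A,B),"top z41",ray(t,pt,46),ray(t,pt,29),"scene",ray(s,ps,29))
print("runway corners? ",ray(t,[[264,346],[299,352],[303,230],[271,197],[343,209],[301,225]],5))
```

```text
[ 9  7  7 14 77] [291.79415584 283.55909091]
[  1   0  18  25 258] [333.19391667 262.86691659]
tri [548.36156436  20.20508243  30.59421319] top z41 [[545.2085608   19.03341851  46.        ]] [[547.29060334  19.79151738  29.        ]] scene [[550.54445062  18.87760595  29.        ]]
runway corners?  [[419.19715471  78.72920002   5.        ]
 [406.32564222   5.46636955   5.        ]
 [667.46621189  -3.29031629   5.        ]
 [742.42768644  67.15953287   5.        ]
 [714.21853338 -91.26350572   5.        ]
 [678.67844361   1.06068342   5.        ]]
```

View pics/z.png

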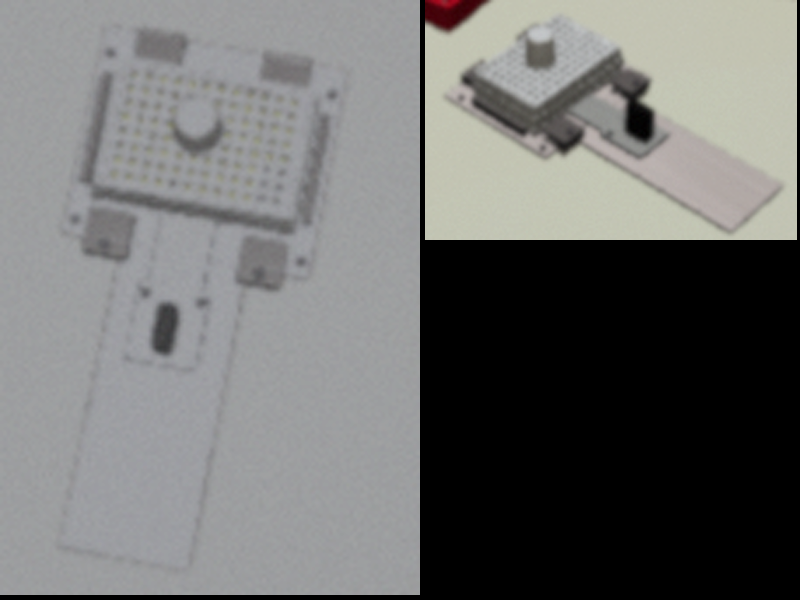

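The crop shows the nest corners at (103,25), (348,68), (63,233) and (308,275), the runway end at (60,548) and (190,568), and the tab at (165,328). I'll fit a rigid pose to these.

Run:
```python
from h import *
t=cam("top")
q=np.array([[103,25],[348,68],[63,233],[308,275],[60,548],[190,568]],float)
px=(q+.5)/3.5-.5+[245,190]
W=ray(t,px,5)[:,:2]
M=np.array([[68,78],[68,-78],[-68,78],[-68,-78],[-255,40],[-255,-40]],float)
mc,wc=M.mean(0),W.mean(0); U,S,V=np.linalg.svd((M-mc).T@(W-wc)); R=(U@V).T; o=wc-R@mc
print("origin",o,"yaw",np.arctan2(R[1,0],R[0,0]),"res",(W-(M@R.T+o)).round(1).tolist())
print("tab in nest",(R.T@(np.array([[548.4,20.2],[547.3,19.8]])-o).T).T)
# tab, strip corners z10
c=(np.array([[125,358],[193,369],[165,328],[165,303],[165,353]])+.5)/3.5-.5+[245,190]
print("strip nest",(ray(t,c[:2],10)[:,:2]-o)@R)
st=env.read_state(); E=st["eef_rot"]; y=np.arctan2(R[1,0],R[0,0])
print(st["time_s"],st["tcp_pos"],E.round(4).tolist())
for a in (0,np.pi,):
    x=np.array([np.cos(y+a),np.sin(y+a),0]); z=np.array([0,0,-1.]); T=np.c_[x,np.cross(z,x),z]
    print("turn",cv2.Rodrigues(E.T@T)[0].ravel())
print("shift to tab, z150:",E.T@(np.array([548.,20,150])-st["tcp_pos"]))
```

```text
origin [662.66493024  -3.81842522] yaw -0.18865702392228828 res [[-1.2, 0.3], [-0.8, -0.4], [-0.5, -1.6], [1.6, 0.7], [-0.9, 0.1], [1.8, 0.9]]
tab in nest [[-116.74193905    2.16303036]
 [-117.74740576    1.56383365]]
strip nest [[-137.57132939   23.31467766]
 [-136.67027183  -18.51501751]]
0.25 [ 269.94748569 -535.55179412  235.14530093] [[0.893, 0.4501, -0.0003], [0.4501, -0.893, 0.0008], [0.0001, -0.0009, -1.0]]
turn [-8.79210825e-04  2.14442470e-04  6.55486810e-01]
turn [-2.76536424e-04 -1.13379508e-03 -2.48610559e+00]
shift to tab, z150: [ 498.32436295 -370.89229796   85.51287348]
```

Request:
jog_arm(
  series=[498, -371, 0, 0, 0, 0.655, 0, 498, -371, 0, 0, 0, 0.655, 0, 498, -371, 0, 0, 0, 0.655, 0, 498, -371, 0, 0, 0, 0.655, 0, 498, -371, 0, 0, 0, 0.655, 0, 498, -371, 0, 0, 0, 0.655, 0, 498, -371, 0, 0, 0, 0.655, 0, 498, -371, 0, 0, 0, 0.655, 0, 498, -371, 0, 0, 0, 0.655, 0, 498, -371, 0, 0, 0, 0.655, 0],
  squeeze=15,
)

```text
time_s: 1.08
tcp_pos: [453.8, -167.5, 235.8]
eef_rot: [[0.982, -0.187, 0.001], [-0.187, -0.982, -0.0], [0.001, 0.0, -1.0]]
wrist_force: [1.3, -0.1, -0.7]
finger_gap: 0.501
finger_force: 0.0
```

```bash
cat >> h.py <<'E'
YAW=-0.1887; NR=np.array([[np.cos(YAW),-np.sin(YAW),0],[np.sin(YAW),np.cos(YAW),0],[0,0,1]]); NO=np.array([662.7,-3.8,0])
def rep(target=None):
    st=env.read_state(); E=st["eef_rot"]; T=NR@np.diag([1,-1,-1.])
    print("t",round(st["time_s"],2),"tcp",st["tcp_pos"].round(1),"nest",(NR.T@(st["tcp_pos"]-NO)).round(1),"turn",cv2.Rodrigues(E.T@T)[0].ravel().round(4),"Fnest",(NR.T@st["wrist_force"]).round(2),"gap",round(93*st["finger_gap"],1),"ff",round(st["finger_force"],1))
    if target is not None: print("shift",(E.T@(NR@np.array(target,float)+NO-st["tcp_pos"])).round(1))
E
python3 -c "
from h import *
rep([-117,2,100])"
```

```text
t 1.08 tcp [ 453.8 -167.5  235.8] nest [-174.5 -200.   235.8] turn [ 0.0002 -0.0006  0.0003] Fnest [ 1.3   0.14 -0.7 ] gap 46.6 ff 0.0
shift [  57.4 -202.   135.8]
```

Request:
jog_arm(
  series=[57, -202, 100, 0, 0, 0, 0, 57, -202, 100, 0, 0, 0, 0, 57, -202, 100, 0, 0, 0, 0, 57, -202, 100, 0, 0, 0, 0, 57, -202, 100, 0, 0, 0, 0, 57, -202, 100, 0, 0, 0, 0, 57, -202, 100, 0, 0, 0, 0, 57, -202, 100, 0, 0, 0, 0, 57, -202, 100, 0, 0, 0, 0],
)

```text
time_s: 1.83
tcp_pos: [547.1, 17.8, 135.9]
eef_rot: [[0.982, -0.187, -0.0], [-0.187, -0.982, -0.0], [0.0, 0.0, -1.0]]
wrist_force: [-0.2, -0.1, 0.2]
finger_gap: 0.5
finger_force: 0.0
```

```bash
python3 -c "
from h import *
rep([-117,2,32]); t=cam('top'); s=cam('scene')
a=cv2.resize(t['frame'][200:350,225:365],None,fx=2.8,fy=2.8,interpolation=cv2.INTER_CUBIC); b=cv2.resize(s['frame'][180:320,245:385],None,fx=2.8,fy=2.8,interpolation=cv2.INTER_CUBIC)
o=np.zeros((420,800,3),np.uint8); o[:420,:392]=a; o[:392,400:792]=b
cv2.imwrite('pics/a.png',cv2.convertScaleAbs(o[:,:,::-1],alpha=1.3))"
```

```text
t 1.83 tcp [547.1  17.8 135.9] nest [-117.6   -0.4  135.9] turn [ 0.0004 -0.0001  0.0009] Fnest [-0.21 -0.15  0.17] gap 46.5 ff 0.0
shift [  0.6  -2.5 103.9]
```

View pics/a.png

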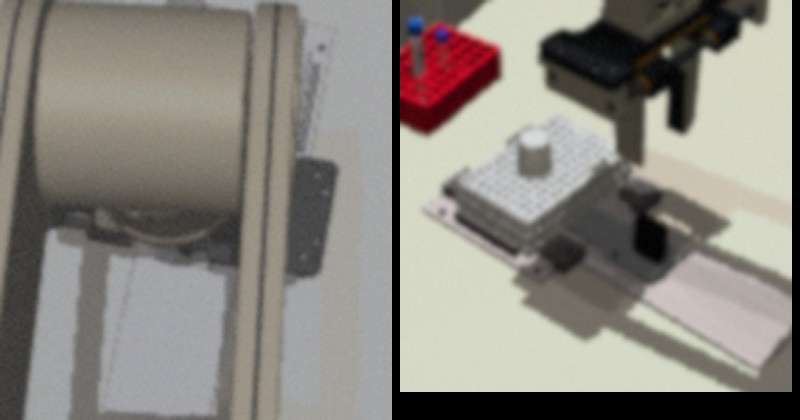

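The scene crop shows the open jaws straddling the tab line, above it. I'll descend.

Request:
jog_arm(
  series=[0.5, -2.5, 25, 0, 0, 0, 0, 0.5, -2.5, 50, 0, 0, 0, 0, 0.5, -2.5, 70, 0, 0, 0, 0, 0.5, -2.5, 85, 0, 0, 0, 0, 0.5, -2.5, 95, 0, 0, 0, 0, 0.5, -2.5, 101, 0, 0, 0, 0, 0.5, -2.5, 104, 0, 0, 0, 0, 0.5, -2.5, 104, 0, 0, 0, 0, 0.5, -2.5, 104, 0, 0, 0, 0],
)

```text
time_s: 2.68
tcp_pos: [548.9, 20.4, 32.7]
eef_rot: [[0.982, -0.187, 0.002], [-0.187, -0.982, -0.0], [0.002, -0.0, -1.0]]
wrist_force: [0.4, 1.1, 0.4]
finger_gap: 0.501
finger_force: 0.0
```

Request:
jog_arm(
  series=[0, 0, 0, 0, 0, 0, -0.3, 0, 0, 0, 0, 0, 0, -0.5, 0, 0, 0, 0, 0, 0, -0.6, 0, 0, 0, 0, 0, 0, -0.65, 0, 0, 0, 0, 0, 0, -0.68, 0, 0, 0, 0, 0, 0, -0.7],
  squeeze=4,
)

```text
time_s: 3.18
tcp_pos: [548.2, 20.7, 31.7]
eef_rot: [[0.982, -0.187, 0.0], [-0.187, -0.982, 0.0], [0.0, -0.0, -1.0]]
wrist_force: [-0.0, -0.5, 0.5]
finger_gap: 0.165
finger_force: 0.0
```

```bash
python3 -c "
from h import *
rep([-117,2,32])"
```

```text
t 3.18 tcp [548.2  20.7  31.7] nest [-117.1    2.6   31.7] turn [-0.     -0.0001  0.0006] Fnest [ 0.06 -0.53  0.5 ] gap 15.3 ff 0.0
shift [ 0.1  0.6 -0.3]
```

Request:
jog_arm(
  series=[0, 0, 0, 0, 0, 0, -0.73, 0, 0, 0, 0, 0, 0, -0.73, 0, 0, 0, 0, 0, 0, -0.76, 0, 0, 0, 0, 0, 0, -0.76],
  squeeze=4,
)

```text
time_s: 3.52
tcp_pos: [548.1, 20.8, 31.7]
eef_rot: [[0.982, -0.187, 0.0], [-0.187, -0.982, 0.0], [-0.0, -0.0, -1.0]]
wrist_force: [0.4, 1.6, 0.3]
finger_gap: 0.127
finger_force: 4.0
```

```bash
python3 -c "
from h import *
rep([-117,2,32])"
```

```text
t 3.52 tcp [548.1  20.8  31.7] nest [-117.2    2.7   31.7] turn [-0.0003  0.      0.0006] Fnest [0.08 1.63 0.3 ] gap 11.8 ff 4.0
shift [ 0.2  0.7 -0.3]
```

Request:
jog_arm(
  series=[0, -0.3, 0, 0, 0, 0, -1, 0, -0.3, 0, 0, 0, 0, -1, 0, -0.3, 0, 0, 0, 0, -1, 0, -0.3, 0, 0, 0, 0, -1],
  squeeze=25,
)

```text
time_s: 3.85
tcp_pos: [548.1, 20.9, 31.7]
eef_rot: [[0.982, -0.187, -0.0], [-0.187, -0.982, -0.0], [-0.0, 0.0, -1.0]]
wrist_force: [-0.7, 0.1, 1.1]
finger_gap: 0.129
finger_force: 25.0
```

```bash
python3 -c "
from h import *
rep()"
```

```text
t 3.85 tcp [548.1  20.9  31.7] nest [-117.2    2.7   31.7] turn [0.0001 0.0001 0.0005] Fnest [-0.7  -0.    1.14] gap 12.0 ff 25.0
```

Request:
jog_arm(
  series=[-0.5, 0, 0, 0, 0, 0, -1, -1.5, 0, 0, 0, 0, 0, -1, -3, 0, 0, 0, 0, 0, -1, -4.5, 0, 0, 0, 0, 0, -1, -6, 0, 0, 0, 0, 0, -1, -7.5, 0, 0, 0, 0, 0, -1, -9, 0, 0, 0, 0, 0, -1, -10.5, 0, 0, 0, 0, 0, -1, -12, 0, 0, 0, 0, 0, -1, -13.5, 0, 0, 0, 0, 0, -1],
)

```text
time_s: 4.68
tcp_pos: [534.8, 23.5, 31.7]
eef_rot: [[0.982, -0.187, 0.0], [-0.187, -0.982, -0.0], [0.0, -0.0, -1.0]]
wrist_force: [3.3, 0.1, -2.1]
finger_gap: 0.126
finger_force: 25.0
```

```bash
python3 -c "
from h import *
rep()"
```

```text
t 4.68 tcp [534.8  23.5  31.7] nest [-130.7    2.8   31.7] turn [-0.     -0.0002  0.0005] Fnest [ 3.22  0.72 -2.1 ] gap 11.7 ff 25.0
```

Request:
jog_arm(
  series=[-1.5, 0, 0, 0, 0, 0, -1, -3, 0, 0, 0, 0, 0, -1, -4.5, 0, 0, 0, 0, 0, -1, -6, 0, 0, 0, 0, 0, -1, -7.5, 0, 0, 0, 0, 0, -1, -9, 0, 0, 0, 0, 0, -1, -10.5, 0, 0, 0, 0, 0, -1, -12, 0, 0, 0, 0, 0, -1, -13.5, 0, 0, 0, 0, 0, -1, -15, 0, 0, 0, 0, 0, -1],
)

```text
time_s: 5.52
tcp_pos: [520.1, 26.3, 31.7]
eef_rot: [[0.982, -0.187, 0.0], [-0.187, -0.982, -0.0], [0.0, -0.0, -1.0]]
wrist_force: [3.0, -0.7, -2.5]
finger_gap: 0.124
finger_force: 25.0
```

```bash
python3 -c "
from h import *
rep()"
```

```text
t 5.52 tcp [520.1  26.3  31.7] nest [-145.7    2.8   31.7] turn [-0.     -0.0001  0.0005] Fnest [ 3.04 -0.18 -2.45] gap 11.5 ff 25.0
```

Request:
jog_arm(
  series=[-1.5, 0, 0, 0, 0, 0, -1, -3, 0, 0, 0, 0, 0, -1, -4.5, 0, 0, 0, 0, 0, -1, -6, 0, 0, 0, 0, 0, -1, -7.5, 0, 0, 0, 0, 0, -1, -9, 0, 0, 0, 0, 0, -1, -10.5, 0, 0, 0, 0, 0, -1, -12, 0, 0, 0, 0, 0, -1, -13.5, 0, 0, 0, 0, 0, -1, -15, 0, 0, 0, 0, 0, -1],
)

```text
time_s: 6.35
tcp_pos: [505.2, 29.1, 31.7]
eef_rot: [[0.982, -0.187, -0.0], [-0.187, -0.982, 0.0], [-0.0, 0.0, -1.0]]
wrist_force: [0.8, 0.1, -1.4]
finger_gap: 0.129
finger_force: 25.0
```

```bash
python3 -c "
from h import *
rep()"
```

```text
t 6.35 tcp [505.2  29.1  31.7] nest [-160.8    2.8   31.7] turn [0.     0.0001 0.0006] Fnest [ 0.77  0.22 -1.38] gap 12.0 ff 25.0
```

Request:
jog_arm(
  series=[-1, 0, 0, 0, 0, 0, -1, -2, 0, 0, 0, 0, 0, -1, -3, 0, 0, 0, 0, 0, -1, -4, 0, 0, 0, 0, 0, -1, -5, 0, 0, 0, 0, 0, -1, -6, 0, 0, 0, 0, 0, -1, -7, 0, 0, 0, 0, 0, -1, -8, 0, 0, 0, 0, 0, -1, -8, 0, 0, 0, 0, 0, -1],
)

```text
time_s: 7.1
tcp_pos: [497.4, 30.6, 31.7]
eef_rot: [[0.982, -0.187, -0.0], [-0.187, -0.982, 0.0], [-0.0, 0.0, -1.0]]
wrist_force: [0.3, -0.4, 2.1]
finger_gap: 0.129
finger_force: 25.0
```

```bash
python3 -c "
from h import *
rep()"
```

```text
t 7.1 tcp [497.4  30.6  31.7] nest [-168.8    2.8   31.7] turn [0.     0.0001 0.0005] Fnest [ 0.35 -0.38  2.14] gap 12.0 ff 25.0
```

```bash
python3 -c "
from h import *
rep(); s=cam('scene')
b=cv2.resize(s['frame'][200:320,245:405],None,fx=4,fy=4,interpolation=cv2.INTER_CUBIC)
cv2.imwrite('pics/b.png',cv2.convertScaleAbs(b[:,:,::-1],alpha=1.4))"
```

```text
t 7.1 tcp [497.4  30.6  31.7] nest [-168.8    2.8   31.7] turn [0.     0.0001 0.0005] Fnest [ 0.35 -0.38  2.14] gap 12.0 ff 25.0
```

View pics/b.png

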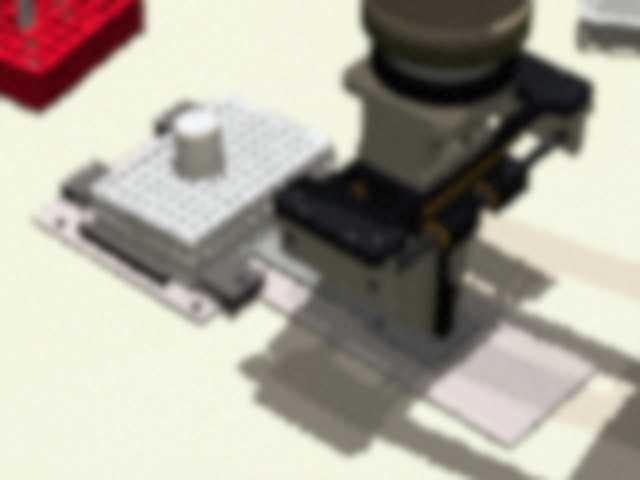

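Request:
jog_arm(
  series=[-0.6, 0, 0, 0, 0, 0, -1, -1.2, 0, 0, 0, 0, 0, -1, -1.8, 0, 0, 0, 0, 0, -1, -2.4, 0, 0, 0, 0, 0, -1, -3, 0, 0, 0, 0, 0, -1, -3.6, 0, 0, 0, 0, 0, -1, -4.2, 0, 0, 0, 0, 0, -1, -4.8, 0, 0, 0, 0, 0, -1],
)

```text
time_s: 7.82
tcp_pos: [492.8, 31.5, 31.7]
eef_rot: [[0.982, -0.187, 0.0], [-0.187, -0.982, 0.0], [-0.0, -0.0, -1.0]]
wrist_force: [1.5, -0.3, 0.6]
finger_gap: 0.124
finger_force: 25.0
```

```bash
python3 -c "
from h import *
rep()"
```

```text
t 7.82 tcp [492.8  31.5  31.7] nest [-173.5    2.8   31.7] turn [-0.      0.      0.0005] Fnest [ 1.54 -0.03  0.64] gap 11.6 ff 25.0
```

The stack is still upright on the nest, with the cup standing at about (198,145) in the crop. I'll lower the squeeze so it acts as a slip fuse, then feel for the stop.

Request:
jog_arm(
  series=[0, 0, 0, 0, 0, 0, -1, -0.5, 0, 0, 0, 0, 0, -1, -1, 0, 0, 0, 0, 0, -1, -1.5, 0, 0, 0, 0, 0, -1, -2, 0, 0, 0, 0, 0, -1, -2.5, 0, 0, 0, 0, 0, -1, -3, 0, 0, 0, 0, 0, -1, -3.5, 0, 0, 0, 0, 0, -1, -4, 0, 0, 0, 0, 0, -1],
  squeeze=8,
)

```text
time_s: 8.57
tcp_pos: [488.9, 32.2, 31.7]
eef_rot: [[0.982, -0.187, 0.0], [-0.187, -0.982, 0.0], [0.0, -0.0, -1.0]]
wrist_force: [3.1, -0.7, 1.2]
finger_gap: 0.128
finger_force: 8.0
```

```bash
python3 -c "
from h import *
rep()"
```

```text
t 8.57 tcp [488.9  32.2  31.7] nest [-177.5    2.8   31.7] turn [-0.     -0.      0.0005] Fnest [ 3.18 -0.1   1.2 ] gap 11.9 ff 8.0
```

Request:
jog_arm(
  series=[-0.5, 0, 0, 0, 0, 0, -1, -1, 0, 0, 0, 0, 0, -1, -1.5, 0, 0, 0, 0, 0, -1, -2, 0, 0, 0, 0, 0, -1, -2.5, 0, 0, 0, 0, 0, -1, -3, 0, 0, 0, 0, 0, -1, -3.5, 0, 0, 0, 0, 0, -1, -4, 0, 0, 0, 0, 0, -1],
)

```text
time_s: 9.23
tcp_pos: [485.0, 33.0, 31.7]
eef_rot: [[0.982, -0.187, 0.0], [-0.187, -0.982, -0.0], [0.0, 0.0, -1.0]]
wrist_force: [0.5, 0.3, -0.5]
finger_gap: 0.126
finger_force: 8.0
```

Request:
jog_arm(
  series=[-0.5, 0, 0, 0, 0, 0, -1, -1, 0, 0, 0, 0, 0, -1, -1.5, 0, 0, 0, 0, 0, -1, -2, 0, 0, 0, 0, 0, -1, -2.5, 0, 0, 0, 0, 0, -1, -3, 0, 0, 0, 0, 0, -1, -3.5, 0, 0, 0, 0, 0, -1, -4, 0, 0, 0, 0, 0, -1],
)

```text
time_s: 9.9
tcp_pos: [483.9, 33.8, 32.9]
eef_rot: [[0.982, -0.187, 0.006], [-0.187, -0.982, 0.0], [0.006, -0.001, -1.0]]
wrist_force: [12.6, 1.5, -4.1]
finger_gap: 0.127
finger_force: 8.0
```

Request:
jog_arm(
  series=[0.4, 0, 0, 0, 0, 0, -1, 0.4, 0, 0, 0, 0, 0, -1],
  squeeze=14,
)

```text
time_s: 10.07
tcp_pos: [483.9, 33.7, 32.8]
eef_rot: [[0.982, -0.187, 0.005], [-0.187, -0.982, 0.0], [0.005, -0.001, -1.0]]
wrist_force: [10.0, 1.0, -2.6]
finger_gap: 0.13
finger_force: 14.0
```

```bash
python3 -c "
from h import *
rep(); s=cam('scene')
b=cv2.resize(s['frame'][200:320,245:405],None,fx=4,fy=4,interpolation=cv2.INTER_CUBIC)
cv2.imwrite('pics/c.png',cv2.convertScaleAbs(b[:,:,::-1],alpha=1.4)); rep()"
```

```text
t 10.07 tcp [483.9  33.7  32.8] nest [-182.7    3.3   32.8] turn [-0.0012 -0.0051  0.0002] Fnest [ 9.68  2.84 -2.61] gap 12.1 ff 14.0
t 10.12 tcp [483.9  33.7  32.8] nest [-182.7    3.3   32.8] turn [-0.0012 -0.0051  0.0003] Fnest [ 9.15  3.41 -3.17] gap 11.7 ff 14.0
```

View pics/c.png

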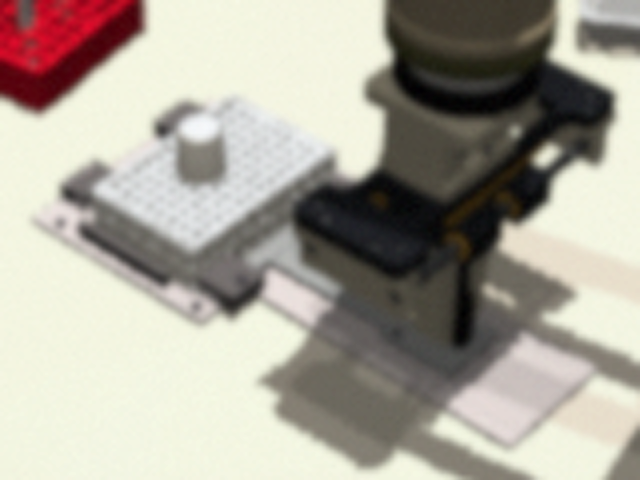

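The cup and plates have sunk by about 2 px and stand intact, and the tongue is solid at about 10 N. I'll hold for over half a second.

Request:
jog_arm(
  series=[-0.1, -0.3, 0, 0, 0, 0, -1, -0.1, -0.3, 0, 0, 0, 0, -1, -0.1, -0.3, 0, 0, 0, 0, -1, -0.1, -0.3, 0, 0, 0, 0, -1, -0.1, -0.3, 0, 0, 0, 0, -1, -0.1, -0.3, 0, 0, 0, 0, -1, -0.1, -0.3, 0, 0, 0, 0, -1, -0.1, -0.3, 0, 0, 0, 0, -1, -0.1, -0.3, 0, 0, 0, 0, -1],
)

```text
time_s: 10.87
tcp_pos: [483.9, 33.9, 32.8]
eef_rot: [[0.982, -0.187, 0.005], [-0.187, -0.982, -0.0], [0.005, -0.001, -1.0]]
wrist_force: [8.6, -0.2, -2.5]
finger_gap: 0.127
finger_force: 14.0
```

```bash
python3 -c "
from h import *
rep()"
```

```text
t 10.87 tcp [483.9  33.9  32.8] nest [-182.7    3.5   32.8] turn [-0.001  -0.0052  0.0002] Fnest [ 8.5   1.37 -2.55] gap 11.8 ff 14.0
```

Request:
jog_arm(
  series=[-0.3, -0.2, 0, 0, 0, 0, -1, -0.3, -0.2, 0, 0, 0, 0, -1, -0.3, -0.2, 0, 0, 0, 0, -1, -0.3, -0.2, 0, 0, 0, 0, -1, -0.3, -0.2, 0, 0, 0, 0, -1],
)

```text
time_s: 11.28
tcp_pos: [483.8, 33.9, 32.8]
eef_rot: [[0.982, -0.187, 0.006], [-0.187, -0.982, -0.0], [0.006, -0.001, -1.0]]
wrist_force: [10.8, -0.8, -3.6]
finger_gap: 0.13
finger_force: 14.0
```

Request:
jog_arm(
  series=[0, 0, 0, 0, 0, 0, -1, 0, 0, 0, 0, 0, 0, -1, 0, 0, 0, 0, 0, 0, -1, 0, 0, 0, 0, 0, 0, -1],
)

```text
time_s: 11.62
tcp_pos: [483.9, 33.9, 32.9]
eef_rot: [[0.982, -0.187, 0.006], [-0.187, -0.982, -0.0], [0.006, -0.001, -1.0]]
wrist_force: [10.0, -0.7, -3.6]
finger_gap: 0.127
finger_force: 14.0
```

```bash
python3 -c "
from h import *
rep()"
```

```text
t 11.62 tcp [483.9  33.9  32.9] nest [-182.7    3.5   32.9] turn [-0.0008 -0.0057  0.0001] Fnest [ 9.92  1.13 -3.58] gap 11.8 ff 14.0
```

Held at about 10 N. I'll relax the pull, release and rise.

Request:
jog_arm(
  series=[0.7, 0, 0, 0, 0, 0, -1, 1.4, 0, 0, 0, 0, 0, -1, 2, 0, 0, 0, 0, 0, -1, 2, 0, 0, 0, 0, 0, -1],
)

```text
time_s: 11.95
tcp_pos: [483.7, 33.8, 32.0]
eef_rot: [[0.982, -0.187, 0.001], [-0.187, -0.982, -0.0], [0.001, -0.0, -1.0]]
wrist_force: [3.6, 0.4, -0.7]
finger_gap: 0.131
finger_force: 14.0
```

Request:
jog_arm(
  series=[0, 0, 0, 0, 0, 0, -0.7, 0, 0, 0, 0, 0, 0, -0.6, 0, 0, 0, 0, 0, 0, -0.4, 0, 0, 0, 0, 0, 0, -0.2, 0, 0, 0, 0, 0, 0, -0.2, 0, 0, -3, 0, 0, 0, -0.2, 0, 0, -12, 0, 0, 0, -0.2, 0, 0, -30, 0, 0, 0, -0.2, 0, 0, -60, 0, 0, 0, -0.2, 0, 0, -90, 0, 0, 0, -0.2],
)

```text
time_s: 12.78
tcp_pos: [482.1, 33.8, 122.5]
eef_rot: [[0.982, -0.187, -0.002], [-0.187, -0.982, 0.0], [-0.002, 0.0, -1.0]]
wrist_force: [0.3, 0.6, 0.3]
finger_gap: 0.401
finger_force: 0.0
```

Request:
jog_arm(
  series=[0, 0, 0, 0, 0.1, 0, -1, 0, 0, 0, 0, 0.2, 0, -1, 0, 0, 0, 0, 0.262, 0, -1, 0, 0, 0, 0, 0.262, 0, -1, 0, 0, 0, 0, 0.262, 0, -1],
)

```text
time_s: 13.2
tcp_pos: [482.6, 34.1, 122.4]
eef_rot: [[0.949, -0.187, 0.254], [-0.18, -0.982, -0.048], [0.259, -0.0, -0.966]]
wrist_force: [0.1, -0.7, -0.5]
finger_gap: 0.089
finger_force: 0.0
```

```bash
python3 -c "
from h import *
rep([-76,0,60]); t=cam('top'); s=cam('scene')
a=cv2.resize(t['frame'][190:350,230:370],None,fx=2.8,fy=2.8,interpolation=cv2.INTER_CUBIC); b=cv2.resize(s['frame'][180:320,245:385],None,fx=2.8,fy=2.8,interpolation=cv2.INTER_CUBIC)
o=np.zeros((448,800,3),np.uint8); o[:448,:392]=a; o[:392,400:792]=b
cv2.imwrite('pics/d.png',cv2.convertScaleAbs(o[:,:,::-1],alpha=1.3))"
```

```text
t 13.2 tcp [482.6  34.1 122.4] nest [-184.     3.4  122.4] turn [-0.0003 -0.2616  0.0011] Fnest [ 0.25 -0.66 -0.49] gap 8.3 ff 0.0
shift [88.2  3.6 88.2]
```

View pics/d.png

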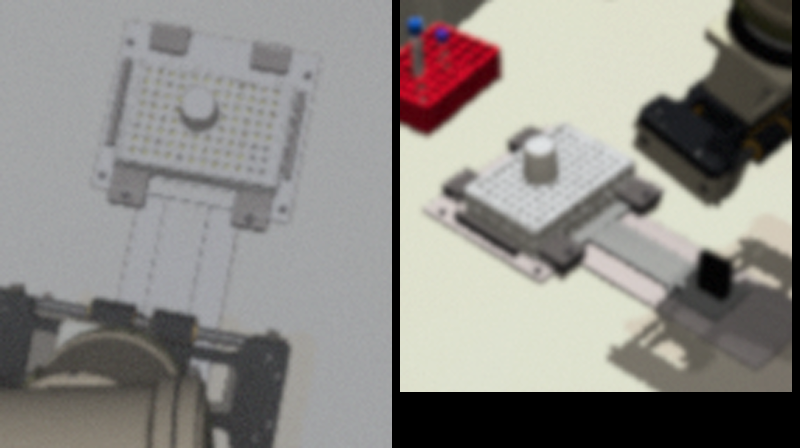

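The stack is sunk and intact, with the cup at (198,107) in the top crop, and the tongue is out at its tab near (712,275). I'll go in tilted with the fingers shut.

Request:
jog_arm(
  series=[22, 1, 22, 0, 0, 0, -1, 44, 2, 44, 0, 0, 0, -1, 62, 3, 62, 0, 0, 0, -1, 76, 3.6, 76, 0, 0, 0, -1, 84, 3.6, 84, 0, 0, 0, -1, 88, 3.6, 88, 0, 0, 0, -1, 88, 3.6, 88, 0, 0, 0, -1, 88, 3.6, 88, 0, 0, 0, -1],
  squeeze=20,
)

```text
time_s: 13.97
tcp_pos: [588.4, 10.0, 59.2]
eef_rot: [[0.949, -0.187, 0.253], [-0.181, -0.982, -0.048], [0.258, 0.0, -0.966]]
wrist_force: [-0.4, -0.3, 1.0]
finger_gap: 0.004
finger_force: 0.0
```

```bash
python3 -c "
from h import *
rep([-76,0,30.3])"
```

```text
t 13.97 tcp [588.4  10.   59.2] nest [-75.6  -0.4  59.2] turn [ 0.000e+00 -2.605e-01  1.000e-04] Fnest [-0.36 -0.41  0.95] gap 0.3 ff 0.0
shift [-7.8 -0.4 27.8]
```

Request:
jog_arm(
  series=[-2.6, 0, 9, 0, 0, 0, -1, -5, 0, 18, 0, 0, 0, -1, -6.5, -0.3, 23.5, 0, 0, 0, -1, -7.3, -0.4, 26, 0, 0, 0, -1, -7.8, -0.4, 27.5, 0, 0, 0, -1, -7.8, -0.4, 27.8, 0, 0, 0, -1, -7.8, -0.4, 27.8, 0, 0, 0, -1],
)

```text
time_s: 14.55
tcp_pos: [588.1, 10.6, 30.7]
eef_rot: [[0.949, -0.187, 0.255], [-0.181, -0.982, -0.048], [0.259, -0.0, -0.966]]
wrist_force: [-0.3, -0.1, -0.4]
finger_gap: 0.007
finger_force: 0.0
```

```bash
python3 -c "
from h import *
rep([-66,0,30.3]); s=cam('scene')
b=cv2.resize(s['frame'][200:310,245:385],None,fx=5,fy=5,interpolation=cv2.INTER_CUBIC)
cv2.imwrite('pics/e.png',cv2.convertScaleAbs(b[:,:,::-1],alpha=1.4))"
```

```text
t 14.55 tcp [588.1  10.6  30.7] nest [-76.    0.2  30.7] turn [-1.000e-04 -2.621e-01  6.000e-04] Fnest [-0.24 -0.16 -0.42] gap 0.7 ff 0.0
shift [9.5 0.2 3. ]
```

View pics/e.png

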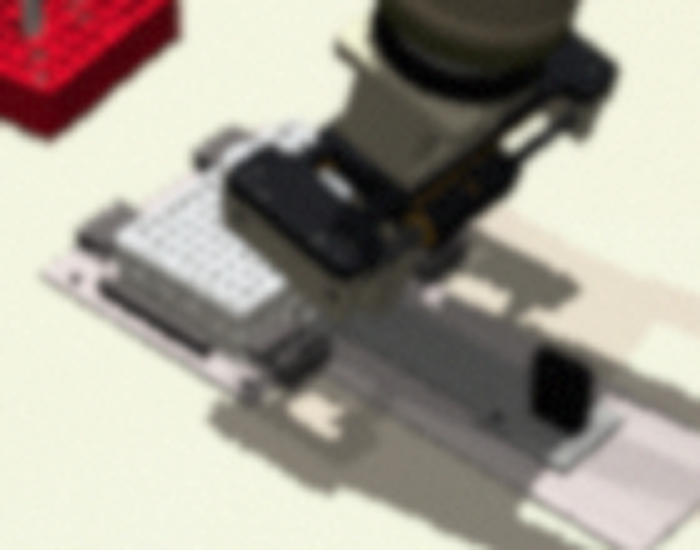

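There's no contact, the fingers stand in the gap and the tab is free at about (560,385). I'll move forward horizontally.

Request:
jog_arm(
  series=[1.5, 0, 0.4, 0, 0, 0, -1, 3, 0, 0.8, 0, 0, 0, -1, 4.5, 0, 1.2, 0, 0, 0, -1, 6, 0, 1.6, 0, 0, 0, -1, 7.2, 0, 1.9, 0, 0, 0, -1, 8.2, 0, 2.2, 0, 0, 0, -1, 9, 0.2, 2.4, 0, 0, 0, -1, 9.7, 0.2, 2.6, 0, 0, 0, -1, 9.7, 0.2, 2.6, 0, 0, 0, -1],
)

```text
time_s: 15.35
tcp_pos: [598.0, 8.4, 30.6]
eef_rot: [[0.949, -0.187, 0.254], [-0.181, -0.982, -0.049], [0.259, 0.0, -0.966]]
wrist_force: [0.5, -0.3, -1.1]
finger_gap: 0.002
finger_force: 0.0
```

Request:
jog_arm(
  series=[0.5, 0, 0.13, 0, 0, 0, -1, 1, 0, 0.26, 0, 0, 0, -1, 1.5, 0, 0.39, 0, 0, 0, -1, 2, 0, 0.52, 0, 0, 0, -1, 2.5, 0, 0.65, 0, 0, 0, -1, 3, 0, 0.78, 0, 0, 0, -1, 3.5, 0, 0.91, 0, 0, 0, -1, 4, 0, 1.04, 0, 0, 0, -1, 4.5, 0, 1.17, 0, 0, 0, -1, 5, 0, 1.3, 0, 0, 0, -1],
)

```text
time_s: 16.18
tcp_pos: [603.1, 7.5, 30.6]
eef_rot: [[0.949, -0.187, 0.254], [-0.181, -0.982, -0.048], [0.259, 0.0, -0.966]]
wrist_force: [-1.7, -0.2, -0.7]
finger_gap: 0.006
finger_force: 0.4
```

```bash
python3 -c "
from h import *
rep()"
```

```text
t 16.18 tcp [603.1   7.5  30.6] nest [-60.7  -0.1  30.6] turn [-0.     -0.262   0.0005] Fnest [-1.6  -0.53 -0.74] gap 0.6 ff 0.4
```

Request:
jog_arm(
  series=[0.5, 0, 0.13, 0, 0, 0, -1, 1, 0, 0.26, 0, 0, 0, -1, 1.5, 0, 0.39, 0, 0, 0, -1, 2, 0, 0.52, 0, 0, 0, -1, 2.5, 0, 0.65, 0, 0, 0, -1, 3, 0, 0.78, 0, 0, 0, -1, 3.5, 0, 0.91, 0, 0, 0, -1, 4, 0, 1.04, 0, 0, 0, -1, 4.5, 0, 1.17, 0, 0, 0, -1, 5, 0, 1.3, 0, 0, 0, -1],
)

```text
time_s: 17.02
tcp_pos: [608.1, 6.6, 30.7]
eef_rot: [[0.949, -0.187, 0.254], [-0.181, -0.982, -0.048], [0.259, -0.0, -0.966]]
wrist_force: [-0.2, 0.5, -0.3]
finger_gap: 0.003
finger_force: 0.3
```

```bash
python3 -c "
from h import *
rep()"
```

```text
t 17.02 tcp [608.1   6.6  30.7] nest [-55.5  -0.1  30.7] turn [-1.00e-04 -2.62e-01  5.00e-04] Fnest [-0.25  0.48 -0.26] gap 0.3 ff 0.3
```

Request:
jog_arm(
  series=[0.4, 0, 0.1, 0, 0, 0, -1, 0.8, 0, 0.2, 0, 0, 0, -1, 1.2, 0, 0.3, 0, 0, 0, -1, 1.6, 0, 0.4, 0, 0, 0, -1, 2, 0, 0.5, 0, 0, 0, -1],
)

```text
time_s: 17.43
tcp_pos: [609.6, 6.4, 30.5]
eef_rot: [[0.949, -0.187, 0.253], [-0.181, -0.982, -0.048], [0.258, -0.0, -0.966]]
wrist_force: [-6.3, 2.2, 5.2]
finger_gap: 0.008
finger_force: 3.2
```

```bash
python3 -c "
from h import *
rep()"
```

```text
t 17.43 tcp [609.6   6.4  30.5] nest [-54.1   0.   30.5] turn [-1.000e-04 -2.608e-01  5.000e-04] Fnest [-6.65  1.    5.22] gap 0.7 ff 3.2
```

Contact force has risen. I'll check by picture before deciding whether this is the datum.

```bash
python3 -c "
from h import *
t=cam('top'); s=cam('scene'); rep()
a=cv2.resize(t['frame'][185:285,240:360],None,fx=3.3,fy=3.3,interpolation=cv2.INTER_CUBIC); b=cv2.resize(s['frame'][210:290,250:350],None,fx=4,fy=4,interpolation=cv2.INTER_CUBIC)
o=np.zeros((330,800,3),np.uint8); o[:330,:396]=a; o[:320,400:800]=b
cv2.imwrite('pics/f.png',cv2.convertScaleAbs(o[:,:,::-1],alpha=1.4))"
```

```text
t 17.53 tcp [609.6   6.4  30.5] nest [-54.1   0.   30.5] turn [-1.000e-04 -2.607e-01  5.000e-04] Fnest [-5.81  0.24  2.66] gap 0.4 ff 2.6
```

View pics/f.png

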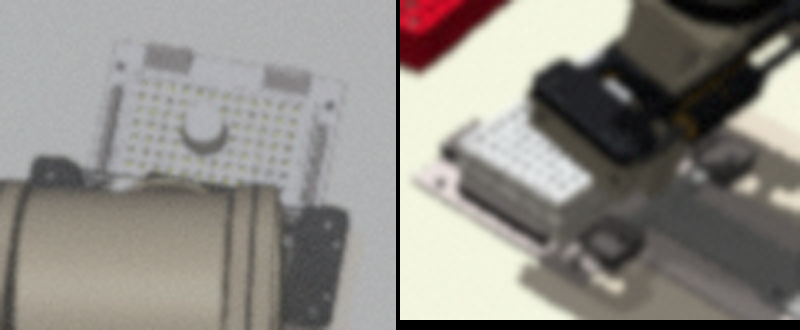

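```bash
python3 -c "
from h import *
t=cam('top'); g=cv2.cvtColor(t['frame'],cv2.COLOR_RGB2GRAY).astype(np.float32)
rep()
for z in (18,33):
  xs=np.arange(26,70,2.)
  for ys in (np.arange(26,44,2.),np.arange(-44,-26,2.)):
    v=np.mean([cv2.remap(g,*[p.astype(np.float32).reshape(1,-1) for p in proj(t,(np.c_[xs,np.full(len(xs),y),np.full(len(xs),z)]@NR.T+NO)).T],cv2.INTER_LINEAR)[0] for y in ys],0)
    print(z,ys[0],dict(zip(xs.astype(int).tolist(),v.round().astype(int).tolist())))
"
```

```text
t 17.58 tcp [609.5   6.3  30.5] nest [-54.1  -0.   30.5] turn [-0.     -0.2607  0.0006] Fnest [-4.93 -0.19  1.77] gap 0.6 ff 2.6
18 26.0 {26: 122, 28: 118, 30: 114, 32: 118, 34: 123, 36: 123, 38: 120, 40: 117, 42: 117, 44: 120, 46: 121, 48: 115, 50: 105, 52: 96, 54: 94, 56: 93, 58: 93, 60: 93, 62: 96, 64: 99, 66: 108, 68: 119}
18 -44.0 {26: 123, 28: 122, 30: 119, 32: 118, 34: 122, 36: 122, 38: 118, 40: 116, 42: 116, 44: 120, 46: 121, 48: 116, 50: 105, 52: 98, 54: 94, 56: 94, 58: 95, 60: 97, 62: 103, 64: 108, 66: 115, 68: 122}
33 26.0 {26: 115, 28: 117, 30: 122, 32: 123, 34: 120, 36: 117, 38: 117, 40: 120, 42: 121, 44: 116, 46: 105, 48: 96, 50: 94, 52: 93, 54: 93, 56: 94, 58: 96, 60: 99, 62: 109, 64: 120, 66: 125, 68: 127}
33 -44.0 {26: 119, 28: 118, 30: 121, 32: 122, 34: 119, 36: 116, 38: 116, 40: 119, 42: 122, 44: 117, 46: 106, 48: 98, 50: 95, 52: 94, 54: 95, 56: 97, 58: 103, 60: 108, 62: 116, 64: 123, 66: 126, 68: 126}
```

The rear edge of the plate top meets the datum plane (x≈46 at its height) equally on both sides, and the force rise agrees. I'll retract back, then up.

Request:
jog_arm(
  series=[-0.5, 0, -0.13, 0, 0, 0, -1, -1.5, 0, -0.4, 0, 0, 0, -1, -4, 0, -1.05, 0, 0, 0, -1, -8, 0, -2.1, 0, 0, 0, -1, -14, 0, -3.7, 0, 0, 0, -1, -20, 0, -5.3, 0, 0, 0, -1, -20, 0, -5.3, 0, 0, 0, -1],
)

```text
time_s: 18.17
tcp_pos: [588.3, 10.3, 30.2]
eef_rot: [[0.949, -0.187, 0.253], [-0.181, -0.982, -0.048], [0.258, 0.0, -0.966]]
wrist_force: [-0.9, 0.3, -0.4]
finger_gap: 0.005
finger_force: 0.0
```

Request:
jog_arm(
  series=[2.5, 0, -9.5, 0, 0, 0, -1, 7, 0, -26, 0, 0, 0, -1, 14, 0, -53, 0, 0, 0, -1, 14, 0, -90, 0, 0, 0, -1, 0, 0, -120, 0, 0, 0, -1, -20, 0, -150, 0, 0, 0, -1, -60, 0, -160, 0, 0, 0, -1, -100, 0, -160, 0, 0, 0, -1, -130, 0, -160, 0, 0, 0, -1, -130, 0, -160, 0, 0, 0, -1],
)

```text
time_s: 19.0
tcp_pos: [420.4, 42.1, 148.7]
eef_rot: [[0.95, -0.186, 0.25], [-0.18, -0.983, -0.048], [0.255, 0.0, -0.967]]
wrist_force: [0.2, -0.2, -1.5]
finger_gap: -0.0
finger_force: 0.0
```

```bash
python3 -c "
from h import *
rep(); t=cam('top'); s=cam('scene')
a=cv2.resize(t['frame'][185:355,240:360],None,fx=3.3,fy=3.3,interpolation=cv2.INTER_CUBIC); b=cv2.resize(s['frame'][210:310,250:350],None,fx=4,fy=4,interpolation=cv2.INTER_CUBIC)
o=np.zeros((570,800,3),np.uint8); o[:561,:396]=a; o[:400,400:800]=b
cv2.imwrite('pics/g.png',cv2.convertScaleAbs(o[:,:,::-1],alpha=1.4))"
```

```text
t 19.0 tcp [420.4  42.1 148.7] nest [-246.6   -0.4  148.7] turn [ 0.0003 -0.2578  0.0014] Fnest [ 0.24 -0.17 -1.52] gap -0.0 ff 0.0
```

View pics/g.png

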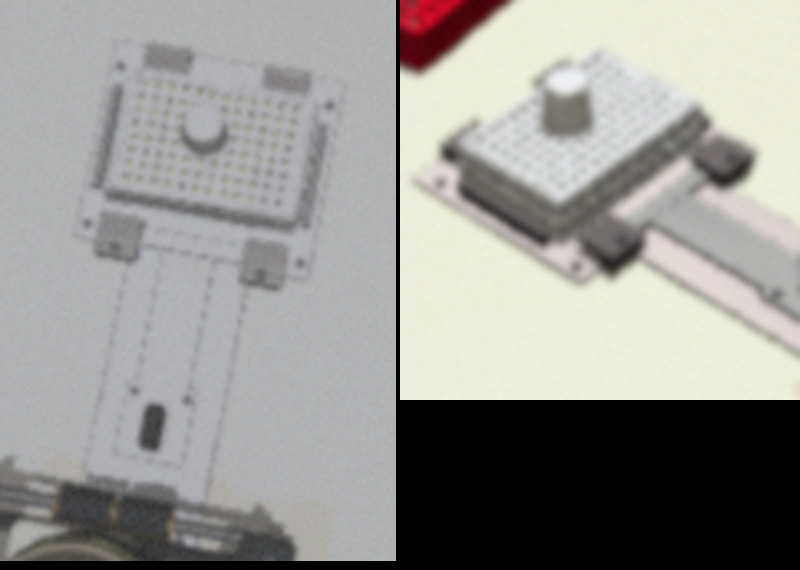

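The stack stands whole and the tongue is still drawn out. One last numeric check compares the rear-edge profile before and after the push.

```bash
python3 -c "
from h import *
t=cam('top'); g=cv2.cvtColor(t['frame'],cv2.COLOR_RGB2GRAY).astype(np.float32)*1.3
d=cv2.cvtColor(cv2.imread('pics/d.png'),cv2.COLOR_BGR2GRAY).astype(np.float32)
xs=np.arange(20,64,2.)
def prof(im,f,yr,z=33,xs=xs):
  r=[]
  for y in yr:
    p=f(proj(t,np.c_[xs,np.full(len(xs),y),np.full(len(xs),z)]@NR.T+NO)).astype(np.float32); r.append(cv2.remap(im,p[:,:1].copy(),p[:,1:].copy(),cv2.INTER_LINEAR)[:,0])
  return np.mean(r,0).round().astype(int).tolist()
fd=lambda p:(p-[230,190]+.5)*2.8-.5
print(xs.astype(int).tolist())
for yr in (np.arange(28,42,2),np.arange(-42,-28,2),np.arange(-18,18,2)):
  print('before',prof(d,fd,yr)); print('after ',prof(g,lambda p:p,yr))
xf=np.arange(-64,-24,2.); print('front',xf.astype(int).tolist())
for yr in (np.arange(-25,25,3),): print('before',prof(d,fd,yr,33,xf)); print('after ',prof(g,lambda p:p,yr,33,xf))
"
```

```text
[20, 22, 24, 26, 28, 30, 32, 34, 36, 38, 40, 42, 44, 46, 48, 50, 52, 54, 56, 58, 60, 62]
before [158, 155, 148, 149, 155, 160, 161, 162, 159, 142, 115, 106, 116, 122, 122, 122, 121, 121, 121, 124, 128, 141]
after  [155, 159, 155, 149, 153, 158, 160, 156, 152, 152, 157, 159, 151, 137, 126, 123, 122, 121, 123, 125, 130, 142]
before [161, 159, 150, 145, 153, 161, 165, 164, 158, 136, 110, 106, 118, 121, 122, 121, 120, 122, 125, 133, 141, 151]
after  [153, 160, 160, 155, 153, 157, 158, 154, 150, 152, 156, 158, 151, 137, 126, 121, 122, 123, 126, 133, 141, 151]
before [160, 160, 155, 151, 152, 157, 162, 163, 164, 164, 164, 165, 164, 164, 164, 164, 164, 164, 162, 159, 157, 161]
after  [160, 161, 159, 155, 155, 159, 159, 153, 150, 152, 157, 161, 163, 164, 165, 165, 165, 165, 163, 159, 158, 162]
front [-64, -62, -60, -58, -56, -54, -52, -50, -48, -46, -44, -42, -40, -38, -36, -34, -32, -30, -28, -26]
before [163, 161, 157, 147, 130, 106, 99, 109, 132, 152, 160, 160, 154, 149, 153, 160, 158, 153, 152, 158]
after  [164, 163, 159, 157, 162, 165, 164, 163, 156, 138, 113, 102, 107, 123, 145, 160, 162, 157, 153, 154]
```

```bash
python3 -c "
from rig import order
print(order.job_done())"
```

```text
the job is handed in; nothing more can be done
None
```

The job is handed in. I drew the tongue out to its stops and held it at about 10 N. The stack sank flat, still upright, and I slid it back about 10–11 mm to the datum blocks, with no result returned yet.

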